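Close a figure mould and tighten its two screws with the key

ROBOT

A 6-joint arm with a two-finger parallel gripper is mounted at the origin on the work surface. World frame = base frame: x ahead of the robot, y to its left, z up, the work surface at z = 0. Lengths are in m, angles in degrees, forces in N, time in s.
With the tool pointing down it reaches from about 0.375 to 0.925 m from the base axis. Payload 5.7 kg.
Tool frame: the origin (TCP) lies between the finger pads; the fingertips stand 11 mm ahead of it and the grasp point (between the pads) lies 8 mm behind it (r.tip_reach is the distance from the TCP to the fingertips, in m); z points along the fingers, y is the line along which they close (so a half turn about z gives the same grasp; the last joint's range is limited). The gripper opens to 88 mm and grips with 3 to 60 N. Pads are 20 mm wide; open, the fingers measure 115 mm over their backs; the gripper's body (75 mm by 178 mm) begins 61 mm behind the grasp point.
Start: joints at [-80.735, 20.558, 86.54, -0, 72.909, -6.595], TCP at [0.164, -0.577, 0.234] pointing down, gripper open.
Joint ranges: [-170.27, 170.27], [-57.76, 135], [12.27, 136.19], [-55.21, 235.2], [11.17, 155.16], [-170.74, 170.74]. Speed limits (degrees/s): [136.94, 136.94, 180, 180, 180, 180].

INTERFACE

Orientations are given as a 3x3 rotation matrix whose columns are the frame's x, y, z axes.
In Python, from workcell import r gives the robot as it stands. Calls block until the motion is done:
- r.move_ptp(position, orientation): joint-space move of the TCP to a pose.
- r.move_linear(position, frame=None, speed=0.15, force_limit=None): straight line of the TCP; frame=None keeps the orientation; speed is the mean speed in m/s. With force_limit (N) it stops when the force on the tool has changed by that much, and returns True; else False.
- r.move_j(angles): joint-space move.
- r.move_gripper(opening): opening from 0.0 (shut) to 1.0 (fully open); the grip force is fixed at half the most; returns when the fingers have stopped.
- r.dwell(seconds).
- r.ik(position, orientation): joint angles nearest the present ones, or None.
- r.sense(): the state.
- r.capture(name): name is "side" or "top"; returns the picture (480x640x3 uint8, red, green, blue); there is no depth.
- r.calibration(name): a dict with "K" (3x3 intrinsics, pixels), "dist_coeffs" ([k1, k2, p1, p2, k3] as OpenCV has them; the pictures are not rectified), "R" (3x3) and "t" (3): a world point X has camera coordinates R X + t. Camera axes: x right, y down, z forward; pixel columns grow to the right and rows downward; lengths in m; the calibration is good to about 2 mm. A picture is of the moment at which its call begins. calibration takes no time and is no camera call.
A pose or a line that the arm cannot do raises r.IKError and nothing moves.
- r.sign_off(): hands the job in; it is judged then, once.
The state is a dict: "clock": time; "joints": joint angles; "joint_vel": joint speeds; "tau": joint torques, N m; "position": TCP position; "eef_rot": TCP orientation; "force": force on the tool from outside, world axes, zero at the start; "wrist_torque": the same for the moment, N m; "gripper_width": opening from 0.0 (shut) to 1.0 (fully open); "grasp_force": force on a finger pad.
Only numpy, scipy, OpenCV 4.12 (cv2) and the standard library are available. Lean on these libraries where they do the work, as an engineer would, in place of code of your own. Each camera call takes 0.05 s, during which the arm holds its last target. There are 200 camera calls.

TASK

Close the hinged metal mould fully, so its two halves meet edge to edge, then use the T-handled key to tighten both of its bar-headed screws clockwise until they stop. Finally stand the key upright on the cork mat again, and leave the tub, the jar and the spatula where they are.

Things in the scene. Friction and masses are not known exactly. Their poses are not given: they have to be found in the camera images.
- mould: fixed lower half of a two-part aluminium figure mould, 140 (x) x 110 (y) x 28 mm, on a plywood board 180 x 150 x 8 mm. Origin: centre of the board's underside, on the table; x runs along the hinge, z up, +y towards the hinge side. The halves meet 36 mm above the table; shut, the lid's top is at 58 mm
- mould_hinge (a point): middle of the lid's hinge line, 55 mm along the mould's +y and 36 mm above the table; axes as the mould
- lid (a joint): angle of the upper half, rad: 0 shut, 1.57 upright, up to 2.2 leaning to the mould's +y. Lid 140 x 110 x 22 mm, 0.22 kg, reaching 110 mm from the hinge. Stiff hinge (0.32 N m friction): stays at any angle; must be pushed all the way, 3 to 5 N at 90 mm from the hinge. Outer face flat but for two screws 96 mm apart; push in the middle between them
- lid_edge (a point): middle of the lid's free edge on its outer (upper when shut) face, 110 mm from the hinge line and 22 mm from the parting face. Axes as the mould when shut, turning with the lid
- screw_near (a joint): captive brass screw in the lid, 48 mm to -x of its middle (nearer the robot), 86 mm from the hinge. Rad: 0 loose, grows as it turns clockwise seen from above (lid shut), stop at 1.3 (tight): its bar then lies parallel to the lid's free edge (mould x); at value v the bar is 1.3 - v rad anticlockwise of that. Starts at 0 to 0.4. Friction 0.06 N m; it stays where left and does not rise or sink
- screw_near_head (a point): point on the axis of the near screw, at the top of its round flange (28 mm across, 3 mm thick, lying on the lid's outer face). Above it stands a bar 24 mm long, 5 mm thick, 10 mm tall, with a rounded top. x: along the bar, z: out of the lid (up when shut). Turns with the screw and lid
- screw_far (a joint): captive brass screw in the lid, 48 mm to +x of its middle (farther away), 86 mm from the hinge. Rad: 0 loose, grows as it turns clockwise seen from above (lid shut), stop at 1.3 (tight): its bar then lies parallel to the lid's free edge (mould x); at value v the bar is 1.3 - v rad anticlockwise of that. Starts at 0 to 0.4. Friction 0.06 N m; it stays where left and does not rise or sink
- screw_far_head (a point): point on the axis of the far screw, at the top of its round flange (28 mm across, 3 mm thick, lying on the lid's outer face). Above it stands a bar 24 mm long, 5 mm thick, 10 mm tall, with a rounded top. x: along the bar, z: out of the lid (up when shut). Turns with the screw and lid
- key: steel key, 66 mm tall, about 0.13 kg, upright on the mat. Origin: centre of underside, z up, x along the T. Foot 40 (x) x 30 (y) x 24 mm, with a pocket below, 28 (x) x 9 (y) x 14 deep, to fit over a screw's bar with 2 mm play a side (0.17 rad of free turn each way) till the foot meets the flange. On top a white T-bar 46 (x) x 12 (y) x 26 mm, its middle 53 mm up: grip its 12 mm
- mat: fixed cork mat 160 x 160 x 4 mm on the table; origin at the centre of its underside, x and y along its edges
- tub: bystander: white lidded tub, 80 mm across, 60 mm tall, origin under its centre
- jar: bystander: small glass jar with white cap, 44 mm across, 45 mm tall, origin under its centre
- spatula: bystander: spatula 200 mm long lying on the table, origin under its middle
There are look-alikes about, which are no part of the job. What is shaped like the key but black is not meant.

How it is judged (in metres and radians):
On the way, in this order (a step that is already met when the one before it is completed fails the run):
1. the mould is shut: lid within 0.03 rad of 0 (value of joint lid below 0.03 rad), for 0.2 s.
2. with the key sitting on it (key's underside within 8 mm of the top of the flange), one screw is tight: value over 1.15 rad (value of joint lid below 0.03 rad and ((value of joint screw_near above 1.15 rad and distance between key and screw_near_head below 0.008 m) or (value of joint screw_far above 1.15 rad and distance between key and screw_far_head below 0.008 m))), for 0.1 s.
3. with the key sitting on the other screw, both screws are tight (value of joint lid below 0.03 rad and value of joint each of screw_near, screw_far above 1.15 rad and (distance between key and screw_near_head below 0.008 m or distance between key and screw_far_head below 0.008 m)), for 0.1 s.
At the end, for the whole second after the job is handed in: The lid is within 0.03 rad of shut, both screws read over 1.15 rad (stop at 1.3), and the released key stands at rest upright (within 0.1 rad) on the cork mat, its centre on the mat (within 75 mm of the mat's centre along each edge) (value of joint lid below 0.03 rad and value of joint each of screw_near, screw_far above 1.15 rad and x of key in the frame of mat between -0.075 and 0.075 m and y of key in the frame of mat between -0.075 and 0.075 m and z of key in the frame of mat between 0 and 0.01 m and angle between key's own z axis and vertical below 0.1 rad and linear speed of key below 0.02 m/s); the robot touches nothing.
It fails at once if a screw is tightened (over 0.75 rad) while the mould is open (over 0.1 rad) (value of joint lid above 0.1 rad and value of joint any of screw_near, screw_far above 0.75 rad).
It fails at once if the tub, jar or spatula is moved more than 30 mm (distance of any of tub, jar, spatula from where it was at the start of the episode above 0.03 m).
It also fails if it takes over 69 s, if anything falls off the work surface, if the arm or the gripper's body presses on something with over 40 N, if the wrist force passes 120 N, or if a joint passes its speed limit or range.

## Working session

There is one attempt and no reset: what is moved stays moved. The work goes in short steps, each a Python script; the robot and the scene stay as the last script left them, time stands still between calls to the robot, and variables do not carry over. Pictures are saved under pics/ and viewed, at most 10 in all, crops included, and the job is handed in when it is done.

```bash
ls; mkdir -p pics; python3 - <<'E'
from workcell import r
import cv2,numpy as np
for n in("side","top"):
    im=r.capture(n); cv2.imwrite(f"pics/{n}0.png",im[:,:,::-1])
    c=r.calibration(n); print(n,np.round(c["K"],1).tolist(),c["dist_coeffs"],np.round(c["R"],3).tolist(),np.round(c["t"],3), (-np.array(c["R"]).T@c["t"]).round(3))
s=r.sense();print(s["clock"],s["position"],np.round(s["eef_rot"],3).tolist(),r.tip_reach)
E
```

```text
pics
side [[451.0, 0.0, 323.1], [0.0, 451.0, 229.9], [0.0, 0.0, 1.0]] [-0.07236846  0.          0.          0.          0.        ] [[-0.988, -0.152, 0.01], [-0.115, 0.699, -0.706], [0.101, -0.699, -0.708]] [0.591 0.224 0.709] [0.539 0.429 0.654]
top [[523.2, 0.0, 312.7], [0.0, 523.2, 235.5], [0.0, 0.0, 1.0]] [-0.0927739  0.         0.         0.         0.       ] [[-0.009, -1.0, -0.015], [-0.989, 0.011, -0.144], [0.144, 0.013, -0.989]] [-0.12   0.614  1.085] [ 0.45  -0.141  1.161]
0.1 [ 0.16385949 -0.57655455  0.2329008 ] [[0.962, 0.273, -0.0], [0.273, -0.962, 0.002], [0.0, -0.002, -1.0]] 0.011
```

View pics/side0.png

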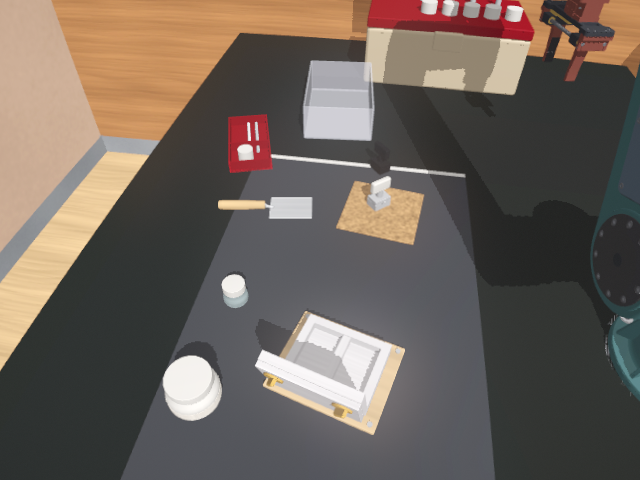

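View pics/top0.png

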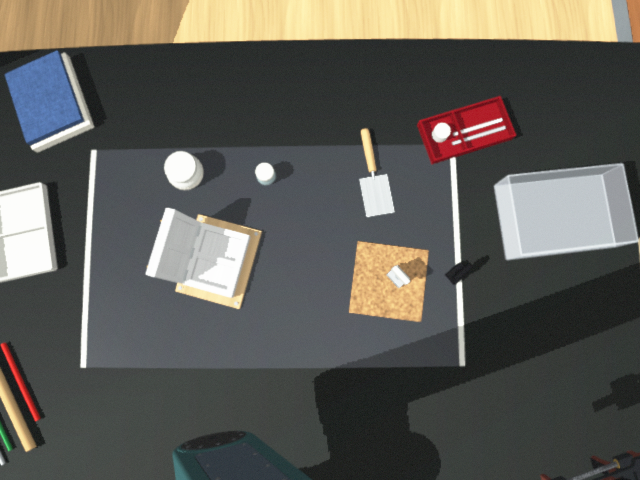

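Side view: key with a white T at (379,190) on the cork mat, black look-alike behind it at (378,158), open mould at (335,370) with brass screws at (273,380) and (342,410). In the top view the white key is at (400,275), the black one at (458,272) off the mat, and the mould at (205,258). The white key on the mat fits the description. I'll confirm it in enlarged crops.

```bash
cat > h.py <<'E'
import numpy as np,cv2
from scipy.optimize import least_squares
def crop(im,x0,y0,w,h,s):
    c=cv2.resize(im[y0:y0+h,x0:x0+w],None,fx=s,fy=s,interpolation=cv2.INTER_CUBIC)
    for x in range(-(-x0//10)*10,x0+w,10):
        X=int((x-x0+.5)*s); cv2.line(c,(X,0),(X,6 if x%50 else 14),(0,0,255),1)
        if x%20==0: cv2.putText(c,str(x),(X-10,24),0,.35,(0,255,255),1)
    for y in range(-(-y0//10)*10,y0+h,10):
        Y=int((y-y0+.5)*s); cv2.line(c,(0,Y),(6 if y%50 else 14,Y),(0,0,255),1)
        if y%20==0: cv2.putText(c,str(y),(10,Y+4),0,.35,(0,255,255),1)
    return c
def proj(c,P): 
    return cv2.projectPoints(np.asarray(P,float).reshape(-1,3),cv2.Rodrigues(np.array(c["R"]))[0],np.array(c["t"],float),np.array(c["K"]),np.array(c["dist_coeffs"]))[0].reshape(-1,2)
def ray(c,uv):
    n=cv2.undistortPoints(np.array([[uv]],float),np.array(c["K"]),np.array(c["dist_coeffs"])).ravel()
    R=np.array(c["R"]);o=-R.T@np.array(c["t"]);d=R.T@np.array([*n,1]);return o,d/np.linalg.norm(d)
def onz(c,uv,z):
    o,d=ray(c,uv);return o+d*(z-o[2])/d[2]
def tri(cs,uvs):
    A=0;b=0;L=[]
    for c,u in zip(cs,uvs):
        o,d=ray(c,u);M=np.eye(3)-np.outer(d,d);A=A+M;b=b+M@o;L.append((o,d))
    X=np.linalg.solve(A,b);return X,[np.linalg.norm(np.cross(X-o,d)) for o,d in L]
E
python3 - <<'E'
import cv2,numpy as np
from h import *
s=cv2.imread("pics/side0.png");t=cv2.imread("pics/top0.png")
cv2.imwrite("pics/mould.png",np.hstack([crop(s,250,308,160,126,2.5)[:315,:400],crop(t,140,200,130,126,2.5)[:315]]) if 0 else np.vstack([crop(s,250,308,160,128,4)[:512],])) 
cv2.imwrite("pics/mouldt.png",crop(t,140,200,130,115,5)[:575])
k=crop(s,330,140,110,110,3.6);k2=crop(t,340,230,140,110,2.8)
k2=cv2.copyMakeBorder(k2,0,max(0,k.shape[0]-k2.shape[0]),0,0,cv2.BORDER_CONSTANT)
cv2.imwrite("pics/keys.png",np.hstack([k,k2])[:,:800])
E
```

```text
(no output)
```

View pics/mould.png

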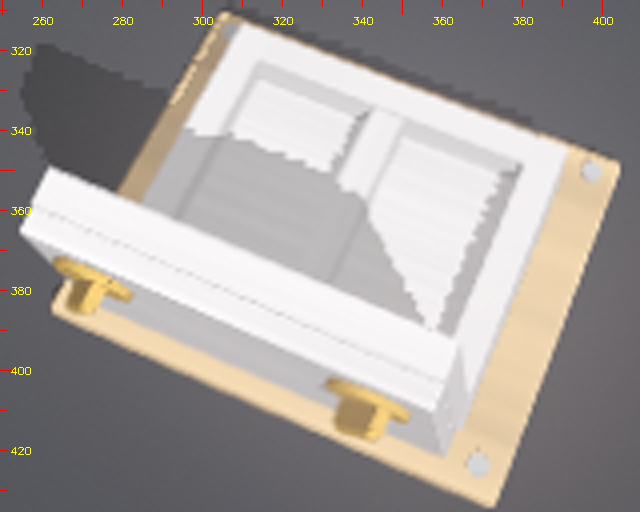

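View pics/mouldt.png

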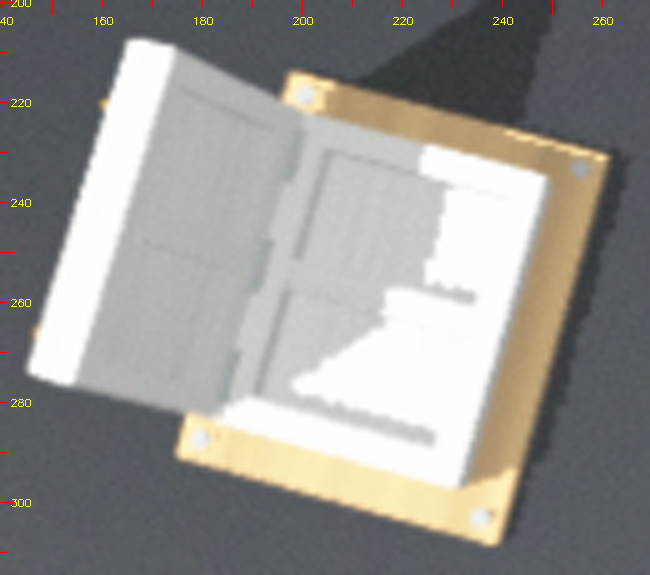

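View pics/keys.png

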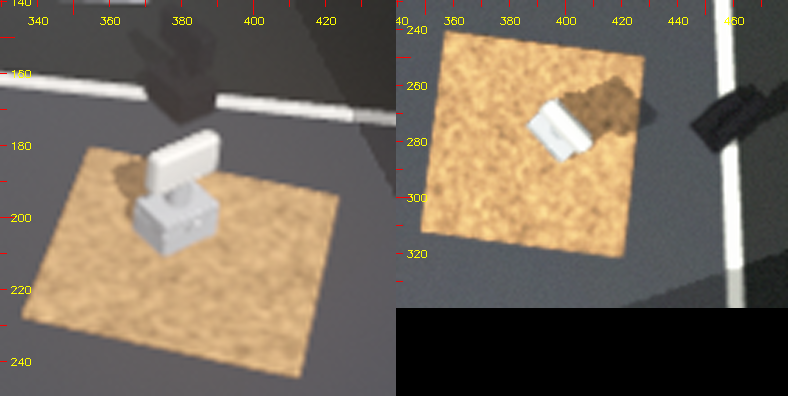

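The crops confirm it: the white T key stands on the mat (top (400,275), side (379,195)). The black one lies beyond the white line and is not meant. Next I fit the models to the corners I read in both views.

```bash
cat > fit.py <<'E'
from workcell import r
from h import *
S,T=r.calibration("side"),r.calibration("top")
# (camera, uv, kind, local mm)
M=[(T,(197.5,213.9),'b',(90,75,8)),(T,(261.1,230.9),'b',(90,-75,8)),(T,(239.3,308.3),'b',(-90,-75,8)),(T,(175.1,290.7),'b',(-90,75,8)),
(S,(305,311),'b',(90,-75,8)),(S,(404,348.8),'b',(-90,-75,8)),(S,(372,434.3),'b',(-90,75,0)),(S,(262.5,385.5),'b',(90,75,0)),
(T,(249.3,235.1),'b',(70,-55,36)),(T,(231.9,296.9),'b',(-70,-55,36)),
(T,(164.9,207.1),'l',(70,110,22)),(T,(174.5,208.9),'l',(70,110,0)),(T,(154.5,276.5),'l',(-70,110,0)),(T,(144.9,274.1),'l',(-70,110,22)),
(S,(262,349.5),'l',(70,110,0)),(S,(254.5,365.5),'l',(70,110,22)),(S,(358.3,410),'l',(-70,110,22)),(S,(365,392),'l',(-70,110,0)),
(S,(272.5,377.5),'l',(48,86,24)),(S,(341.5,408),'l',(-48,86,24))]
def lid(p,th): x,d,h=p; c,s=np.cos(th),np.sin(th); return (x,55-d*c+h*s,36+d*s+h*c)
def W(p,q): 
    c,s=np.cos(q[3]),np.sin(q[3]); p=np.array(p)/1000
    return np.array([q[0]+c*p[0]-s*p[1],q[1]+s*p[0]+c*p[1],q[2]+p[2]])
def fit(pts,q0,free=()):
    f=lambda q:np.concatenate([proj(c,W(lid(p,q[4]) if k=='l' else p,q))[0]-uv for c,uv,k,p in pts])
    o=least_squares(f,q0,loss='soft_l1',x_scale=.01);return o.x,f(o.x).reshape(-1,2)
if __name__=="__main__":
    q,e=fit(M,[.45,.1,0,-.2,1.7]);print("mould",q.round(4),np.degrees(q[3:]),"\n",e.round(1).tolist())
    K=[(S,(366.4,197),'b',(-20,15,24)),(S,(375.9,201.7),'b',(-20,-15,24)),(S,(389.8,196.7),'b',(20,-15,24)),
    (S,(367,202.6),'b',(-20,15,0)),(S,(375.9,210.3),'b',(-20,-15,0)),(S,(389.5,204.5),'b',(20,-15,0)),
    (T,(386.3,274.9),'b',(-20,-15,24)),(T,(399.9,287),'b',(20,-15,24)),(T,(392,266.3),'b',(-23,-6,66)),(T,(396.3,264.5),'b',(-23,6,66)),(T,(409.5,282.4),'b',(23,6,66)),(T,(405.2,284.5),'b',(23,-6,66)),
    (S,(371.2,193.1),'b',(-23,-6,40)),(S,(390.6,183.9),'b',(23,-6,40))]
    k,e=fit(K,[.4,-.3,0,-2.3]);print("key",k.round(4),np.degrees(k[3]),"\n",e.round(1).tolist())
    A=[(T,(357,240.6),'b',(80,80,4)),(T,(428.1,249.9),'b',(80,-80,4)),(T,(420.6,321.3),'b',(-80,-80,4)),(T,(348.4,312.4),'b',(-80,80,4)),
    (S,(353.9,180.5),'b',(80,-80,4)),(S,(423.5,193.8),'b',(-80,-80,4)),(S,(413,244.5),'b',(-80,80,4)),(S,(336,227.5),'b',(80,80,4))]
    a,e=fit(A,[.4,-.3,0,0]);print("mat",a.round(4),np.degrees(a[3]),e.round(1).tolist())
    for n,u,z in(("tub",(184,170),.06),("jar",(265,173),.045)):print(n,onz(T,u,z))
    np.save("fit.npy",np.array([*q,*k[:4],*a[:4]]))
E
python3 fit.py
```

```text
mould [ 5.6520e-01  8.4700e-02 -1.0000e-04 -2.6960e-01  1.8512e+00] [-15.44512273 106.06539329] 
 [[0.4, -0.6], [0.5, -0.9], [0.2, 0.1], [-0.1, -0.2], [-0.2, -1.3], [1.1, -0.9], [0.9, 1.0], [-0.2, 0.8], [-0.4, -0.6], [-0.7, -0.1], [0.9, -0.1], [0.3, 0.2], [-0.2, 0.0], [0.5, -0.2], [0.1, -0.2], [-0.3, -0.2], [-0.1, 0.4], [0.0, 0.6], [0.3, 0.2], [0.2, -0.2]]
key [ 0.5254 -0.3095  0.0064 -2.4615] -141.03511957654422 
 [[1.1, -3.1], [-0.3, 0.4], [1.3, -0.8], [-0.3, -0.2], [-1.3, 0.2], [0.3, -0.2], [0.4, -2.0], [-1.2, 0.2], [-0.4, 1.3], [-0.4, -0.6], [0.8, -1.5], [0.8, 0.1], [1.4, 1.1], [-0.0, 3.4]]
mat [ 0.5165 -0.2926 -0.0009 -0.1365] -7.8212010246121695 [[-0.1, -0.1], [-0.0, -0.5], [0.3, 0.0], [0.0, -0.2], [0.4, 0.1], [0.4, 0.4], [0.3, -0.2], [-0.3, 0.0]]
tub [0.75877177 0.15411638 0.06      ]
jar [ 0.75304695 -0.0224723   0.045     ]
```

```bash
cat >> h.py <<'E'
def down(yaw): # tool z down, tool y at yaw
    y=np.array([np.cos(yaw),np.sin(yaw),0]);z=np.array([0,0,-1.]);return np.column_stack([np.cross(y,z),y,z])
def pick(r,pos,yaw,near=0):
    best=None
    for k in(0,np.pi):
        R=down(yaw+k);q=r.ik(pos,R)
        if q is not None and(best is None or abs(q[5]-near)<best[0]):best=(abs(q[5]-near),R,q,yaw+k)
    return best[1:]
E
cat > close.py <<'E'
from workcell import r
from h import *
from fit import lid,W
F=np.load("fit.npy");q=F[:5];k=F[5:9]
def P(th,dc=98,extra=0,up=0):
    x,y,z=lid((0,dc,22),th);p=W((0,y+10+extra,z+11+up),q);return p
w=P(q[4],extra=25)
R,j,yaw=pick(r,w,q[3]);print("j",np.round(j,0),"start",w.round(3))
r.move_gripper(0.0)
r.move_ptp(w+[0,0,.10],R)
r.move_linear(w,speed=.25)
for d in np.arange(np.degrees(q[4])-4,9,-10):
    r.move_linear(P(np.radians(d)),speed=.15)
    f=r.sense()["force"]; print(round(d),np.round(f,1))
hit=r.move_linear(P(0,up=-8),speed=.05,force_limit=20)
s=r.sense();print(hit,s["position"],s["force"].round(1) if hasattr(s["force"],"round") else s["force"],"expect z",P(0)[2],s["clock"])
r.move_linear(np.array(s["position"])+[0,0,.1],speed=.3)
E
python3 close.py
```

```text
j [14. 29. 87. -0. 63. 29.] start [0.602 0.218 0.135]
102 [-0.2 -0.6 -0.2]
92 [ 0.7 -0.4 -0.1]
82 [-0.1  0.4 -0.5]
72 [ 0.1 -1.1 -0.3]
62 [-0.3 -0.   0. ]
52 [0.5 1.5 0.3]
42 [0.3 0.  0.7]
32 [-0.5 -0.1  0.2]
22 [0.6 0.8 0.8]
12 [ 1.2 -0.2 -0.4]
True [0.55775581 0.05451502 0.06920468] [-2.   0.7 11.2] expect z 0.06886586713909039 8.3917
```

```bash
python3 - <<'E'
from workcell import r
from h import *
k=np.load("fit.npy")[5:9]
p=np.array([k[0],k[1],.20])
R,j,yaw=pick(r,p,k[3]+np.pi/2);print(np.round(j),np.degrees(yaw))
r.move_ptp(p,R);r.move_gripper(1.0)
s=r.capture("side")[:,:,::-1];t=r.capture("top")[:,:,::-1]
cv2.imwrite("pics/s1.png",s);cv2.imwrite("pics/t1.png",t);print(r.sense()["clock"])
a=crop(s,255,300,150,140,3.2);b=crop(t,170,200,100,120,3.2);h=max(a.shape[0],b.shape[0])
pad=lambda c:cv2.copyMakeBorder(c,0,h-c.shape[0],0,0,cv2.BORDER_CONSTANT)
cv2.imwrite("pics/c1.png",np.hstack([pad(a),pad(b)]))
E
```

```text
[-37.  23.  88.  -0.  69.  14.] -51.03511957654423
11.725
```

View pics/c1.png

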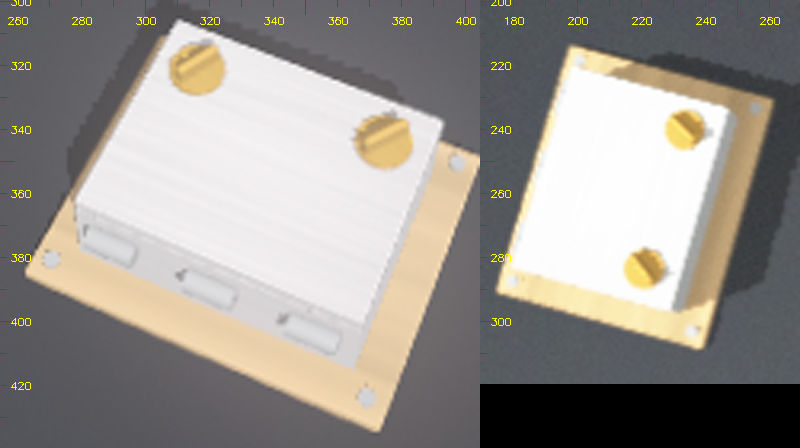

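The lid is shut and flush. Screws are at about (315,321) and (374,344) in the side view, and (234,240) and (221,284) in the top view. I'll enlarge them, with the fitted screw axes overlaid, to read the bar angles.

```bash
python3 - <<'E'
from h import *
from fit import S,T,lid,W
q=np.load("fit.npy")[:5]
rows=[]
for c,f in((S,"s1"),(T,"t1")):
    im=cv2.imread(f"pics/{f}.png");row=[]
    for x in(48,-48):
        z=61
        C=proj(c,W((x,-31,61),q))[0];n=18 if f=="s1" else 14;sc=300/(2*n)
        o=(np.round(C)-n).astype(int)
        a=cv2.resize(im[o[1]:o[1]+2*n,o[0]:o[0]+2*n],(300,300),interpolation=cv2.INTER_CUBIC)
        ph=np.linspace(0,2*np.pi,40)
        px=lambda P:((proj(c,P)-o+.5)*sc).astype(int)
        cv2.polylines(a,[px([W((x+14*np.cos(t),-31+14*np.sin(t),61),q) for t in ph])],True,(255,0,0),1)
        for v,col in((0,(0,0,255)),(.2,(0,255,0)),(.4,(255,255,0))):
            b=1.3-v
            for sgn in(-1,1):
                e=px([W((x+sgn*r_*np.cos(b),-31+sgn*r_*np.sin(b),71),q) for r_ in(12,16)])
                cv2.line(a,tuple(map(int,e[0])),tuple(map(int,e[1])),col,1)
        row.append(a)
    rows.append(np.hstack(row))
cv2.imwrite("pics/bars.png",np.vstack(rows))
E
```

```text
(no output)
```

View pics/bars.png

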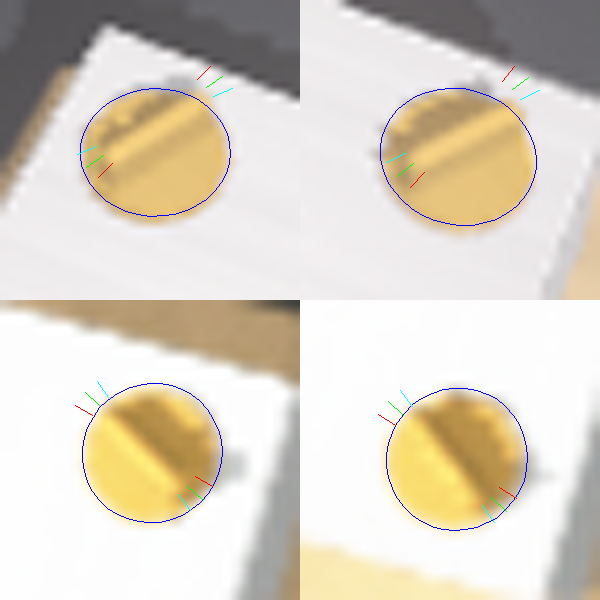

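Both views agree: far screw v≈0.28 (bar at about 43° in the world), near screw v≈0.37 (about 38°). The fitted axes match to within 1 mm. Next I grasp the key and look at how it sits in the gripper.

```bash
python3 - <<'E'
from workcell import r
from h import *
from fit import S,T,W
F=np.load("fit.npy");q=F[:5];k=F[5:9]
r.move_linear([k[0],k[1],.052],speed=.2)
r.move_gripper(0.0)
s=r.sense();print(s["gripper_width"]*88,s["grasp_force"],s["position"])
r.move_linear([k[0],k[1],.18],speed=.2)
b=np.radians(43.0);c=W((48,-31,61),q)
p=np.array([c[0],c[1],.061+.048+.06])
R,j,yaw=pick(r,p,b+np.pi/2,near=r.sense()["joints"][5]);print(np.round(j),np.degrees(yaw))
r.move_ptp(p,R)
a=r.capture("side")[:,:,::-1];t=r.capture("top")[:,:,::-1]
cv2.imwrite("pics/s2.png",a);cv2.imwrite("pics/t2.png",t)
s=r.sense();print(s["clock"],s["gripper_width"]*88,s["position"])
# prediction: key origin directly under TCP, x at yaw 43
g=np.array([*s["position"][:2],s["position"][2]-.048,b])
def ov(cam,im,n):
    C=proj(cam,g[:3])[0];o=(np.round(C)-n).astype(int);sc=400/(2*n)
    v=cv2.resize(im[o[1]:o[1]+2*n,o[0]:o[0]+2*n],(400,400),interpolation=cv2.INTER_CUBIC)
    for z,cl in((0,(0,0,255)),(24,(0,200,0))):
        P=proj(cam,[W((x,y,z),g) for x,y in((20,15),(-20,15),(-20,-15),(20,-15))])
        print(z,P.round(1).tolist())
        cv2.polylines(v,[((P-o+.5)*sc).astype(int)],True,cl,1)
    print("origin",o,sc);return v
cv2.imwrite("pics/k2.png",np.hstack([ov(S,a,32),ov(T,t,40)]))
E
```

```text
12.637954308138617 29.901403225958347 [ 0.52519092 -0.30927047  0.05179028]
[-3. 25. 90. -0. 65. 44.] 312.99999999999994
16.0167 12.424351718751623 [0.60344666 0.04061661 0.16899435]
0 [[310.2, 310.2], [333.3, 297.5], [321.7, 283.9], [299.0, 296.0]]
24 [[310.1, 300.2], [333.7, 287.3], [321.8, 273.7], [298.5, 285.8]]
origin [284 265] 6.25
0 [[217.5, 233.6], [230.7, 247.8], [241.6, 237.6], [228.4, 223.5]]
24 [[215.1, 231.8], [228.6, 246.3], [239.8, 235.9], [226.3, 221.4]]
origin [190 196] 5.0
```

View pics/k2.png

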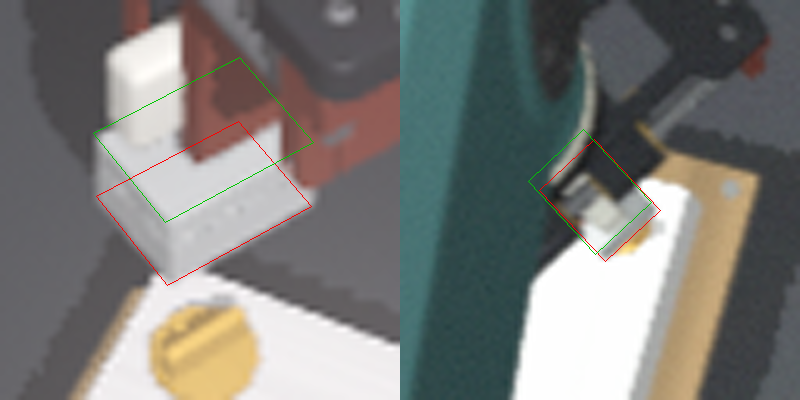

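The key sits as predicted: in the side view the red foot outline meets its lower corner at crop pixel (167,283), offset below 0.5 mm. Lowering onto the far screw.

```bash
cat > tight.py <<'E'
from workcell import r
from h import *
from fit import W
q=np.load("fit.npy")[:5]
def above(x,bdeg):
    c=W((x,-31,61),q)+[0,.0005,0];p=np.array([c[0],c[1],.061+.048+.03])
    R,j,yaw=pick(r,p,np.radians(bdeg)+np.pi/2,near=r.sense()["joints"][5]);r.move_ptp(p,R);return p
def lower(p):
    h=r.move_linear([p[0],p[1],.061+.048-.003],speed=.04,force_limit=10)
    s=r.sense();print("hit",h,"underside",round(s["position"][2]-.048,4),"F",np.round(s["force"],1),"t",s["clock"]);return s["position"][2]-.048
def turn(p,b0,b1,lim=.35):
    z=r.sense()["position"][2]+.0005;T0=None
    s=r.sense();R0=np.array(s["eef_rot"]);yaw0=np.arctan2(R0[1,1],R0[0,1])
    for d in [*np.arange(b0-8,b1,-8),b1]:
        r.move_linear([p[0],p[1],z],frame=down(yaw0+np.radians(d-b0)),speed=.05)
        s=r.sense();t=s["wrist_torque"];print(round(d,1),np.round(t,2),np.round(s["force"],1),s["clock"])
        if abs(t[2])>lim:print("stop felt");break
E
python3 - <<'E'
from tight import *
p=above(48,43.0)
u=lower(p)
if u<.0635: turn(p,43.0,-23.0)
E
```

```text
hit True underside 0.0603 F [-1.9  0.6  6.6] t 17.0
35.0 [-0.08 -0.12  0.02] [ 1.2  0.7 -0.5] 17.2917
27.0 [-0.04 -0.12 -0.  ] [-0.6 -1.  -2. ] 17.5833
19.0 [-0.07 -0.13  0.08] [ 0.5 -0.5 -1.6] 17.875
11.0 [-0.06 -0.09 -0.01] [ 0.6 -0.5 -2.4] 18.1667
3.0 [-0.04 -0.05  0.  ] [ 0.8 -0.4 -2.2] 18.4583
-5.0 [ 0.02 -0.15 -0.01] [ 0.7 -0.7 -2.2] 18.75
-13.0 [ 0.01 -0.02  0.01] [ 0.5 -0.3 -2.2] 19.0417
-21.0 [ 0.1  -0.14 -0.03] [ 0.  -0.3 -1.1] 19.3333
-23.0 [ 0.14 -0.17  0.02] [ 0.2  1.1 -2.8] 19.5833
```

```bash
python3 - <<'E'
from tight import *
s=r.sense();p=np.array(s["position"])
for d in(-24.5,-26):
    turn(p-[0,0,.0005],-23.0 if d==-24.5 else -24.5,d,.25)
s=r.sense();p=np.array(s["position"])
r.move_linear(p+[0,0,.04],speed=.15)
p=above(-48,37.8+2)
a=r.capture("side")[:,:,::-1];cv2.imwrite("pics/s3.png",a)
b=np.radians(39.8)
g=np.array([*r.sense()["position"][:2],r.sense()["position"][2]-.048,b]);from fit import S
x0,y0=290,275
v=crop(a,x0,y0,120,90,6.5)
for gg,pts,cl in((g,[(x,y,0) for x,y in((20,15),(-20,15),(-20,-15),(20,-15))],(0,0,255)),(q[:4],[(60,-31,71),(36,-31,71)],(255,0,0))):
    P=proj(S,[W(t,gg) for t in pts]);cv2.polylines(v,[((P-[x0,y0]+.5)*6.5).astype(int)],True,cl,1)
cv2.imwrite("pics/c3.png",v);print(r.sense()["gripper_width"]*88,r.sense()["clock"])
E
```

```text
-24.5 [ 0.09 -0.23  0.03] [ 0.7  1.3 -4. ] 19.8333
-26 [ 0.14 -0.15  0.04] [ 1.8 -0.4 -4.9] 20.0833
12.468308332185043 21.575
```

View pics/c3.png

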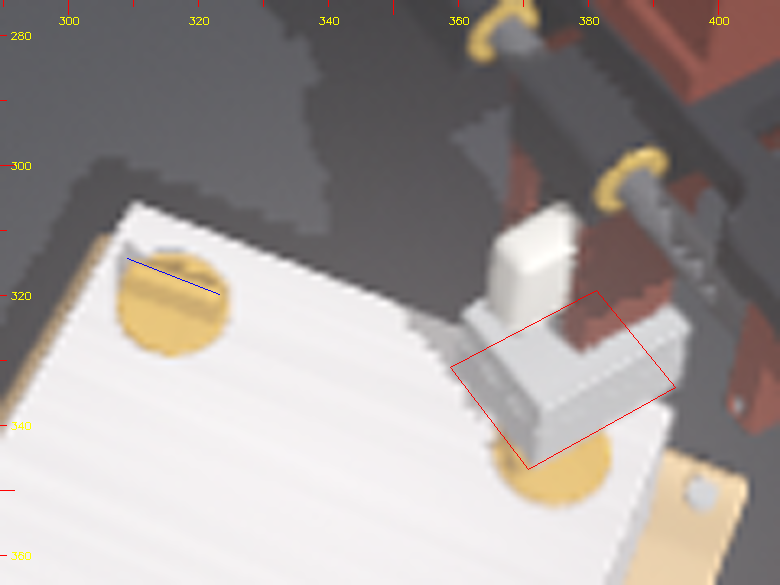

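The far screw's bar at (315,318) now lies along the blue tight line. The key hangs over the near screw about 1 px from prediction, with perhaps a slight tilt. I'll lower it onto the near screw with a force limit, where the flange should level it.

```bash
python3 - <<'E'
from tight import *
p=np.array(r.sense()["position"])
u=lower(p)
if u<.0635:
    turn(p,39.8,-25.0)
    s=r.sense();r.move_linear(np.array(s["position"])+[0,0,.05],speed=.1)
    r.capture
    a=r.capture("side");cv2.imwrite("pics/s4.png",a[:,:,::-1])
else:
    cv2.imwrite("pics/s4.png",r.capture("side")[:,:,::-1])
print(r.sense()["clock"],r.sense()["gripper_width"]*88)
E
```

```text
hit True underside 0.0603 F [-1.8 -0.4  7.4] t 22.3083
31.8 [-0.05 -0.01 -0.01] [ 0.2 -0.1 -1.5] 22.6
23.8 [0.08 0.17 0.02] [-0.4 -0.5 -0.7] 22.8917
15.8 [0.21 0.1  0.  ] [-0.8  1.4 -2. ] 23.1833
7.8 [ 0.23  0.23 -0.03] [-0.4  0.7 -2. ] 23.475
-0.2 [0.35 0.21 0.  ] [-1.1  1.  -2.8] 23.7667
-8.2 [0.37 0.12 0.01] [-0.7  1.7 -1.3] 24.0583
-16.2 [0.42 0.13 0.05] [ 0.4  1.9 -1.8] 24.35
-24.2 [0.39 0.11 0.06] [-0.3  1.6 -1.1] 24.6417
-25.0 [ 0.5  -0.01  0.09] [-0.4  1.8 -1.8] 24.8917
25.5917 12.573990600635184
```

```bash
python3 - <<'E'
from tight import *
m=np.load("fit.npy")[9:13]
p=np.array([m[0],m[1],.15]);R,j,yaw=pick(r,p,np.radians(39+90),near=r.sense()["joints"][5])
print(np.round(j)); s=r.sense();r.move_linear(np.array(s["position"])+[0,0,.02],speed=.2)
r.move_ptp(p,R)
r.move_linear([p[0],p[1],.065],speed=.2)
h=r.move_linear([p[0],p[1],.004+.048-.004],speed=.03,force_limit=10)
s=r.sense();print(h,"underside",s["position"][2]-.048,np.round(s["force"],1))
r.move_linear([p[0],p[1],s["position"][2]+.0005],speed=.02)
r.move_gripper(1.0)
r.dwell(.3)
r.move_linear([p[0],p[1],.20],speed=.2)
r.move_ptp(np.array([.25,-.5,.25]),R) if r.ik(np.array([.25,-.5,.25]),R) is not None else print("noik")
a=r.capture("side")[:,:,::-1];t=r.capture("top")[:,:,::-1]
cv2.imwrite("pics/s5.png",a);cv2.imwrite("pics/t5.png",t);print(r.sense()["clock"])
from fit import S
def ov(x0,y0,w,h,sc,items):
    v=crop(a,x0,y0,w,h,sc)
    for gg,pts,cl in items:
        P=proj(S,[W(k,gg) for k in pts]);cv2.polylines(v,[((P-[x0,y0]+.5)*sc).astype(int)],True,cl,1)
    return v
g=np.array([m[0],m[1],.004,np.radians(39)])
A=ov(300,300,95,65,4.2,[(q[:4],[(x+12,-31,71),(x-12,-31,71)],(255,0,0)) for x in(48,-48)])
B=ov(345,160,80,55,4.98,[(g,[(x,y,z) for x,y in((20,15),(-20,15),(-20,-15),(20,-15))],c) for z,c in((0,(0,0,255)),(24,(0,200,0)))]+[(g,[(23,6,66),(-23,6,66),(-23,-6,66),(23,-6,66)],(255,0,0))])
w=min(A.shape[1],B.shape[1]);cv2.imwrite("pics/c5.png",np.vstack([A[:,:w],B[:,:w]]));print(A.shape,B.shape)
E
```

```text
[-36.  25.  93.  -0.  62.  15.]
True underside 0.002504923059060013 [ 0.3 -0.5 -0.5]
32.5083
(273, 399, 3) (274, 398, 3)
```

View pics/c5.png

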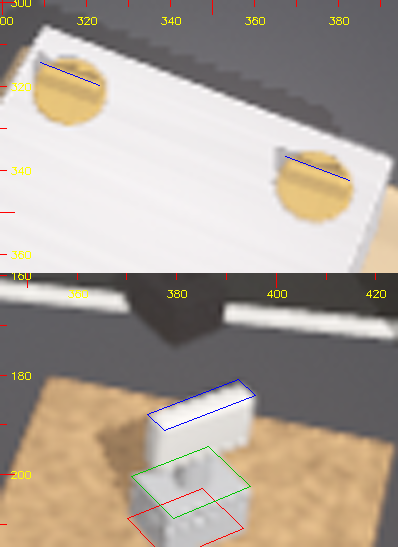

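The key stands upright, its T top on the predicted outline at (385,187), and both bars lie along the tight lines. One numeric check of the bar angles before handing in.

```bash
python3 - <<'E'
from h import *
from fit import S,T,W
q=np.load("fit.npy")[:5]
g=np.linspace(-9,9,73);X,Y=np.meshgrid(g,g)
for n in("s1","t1","s5","t5"):
    im=cv2.imread(f"pics/{n}.png").astype(np.float32);c=S if n[0]=="s" else T
    for x in(48,-48):
        P=proj(c,[W((x+a,-31+b,70),q) for a,b in zip(X.ravel(),Y.ravel())]).astype(np.float32)
        w=cv2.remap(im,P[:,0].reshape(X.shape),P[:,1].reshape(X.shape),cv2.INTER_CUBIC).sum(2)
        w=cv2.GaussianBlur(w,(0,0),3);gx=cv2.Sobel(w,-1,1,0);gy=cv2.Sobel(w,-1,0,1);m=(X**2+Y**2)<64
        th=.5*np.arctan2((2*gx*gy)[m].sum(),(gx**2-gy**2)[m].sum())+np.pi/2
        th=(th+np.pi/2)%np.pi-np.pi/2; print(n,x,"bar",round(th,2),"v",round(1.3-th,2))
E
```

```text
s1 48 bar 1.04 v 0.26
s1 -48 bar 0.86 v 0.44
t1 48 bar 1.06 v 0.24
t1 -48 bar 0.92 v 0.38
s5 48 bar 0.14 v 1.16
s5 -48 bar 0.11 v 1.19
t5 48 bar 0.04 v 1.26
t5 -48 bar 0.06 v 1.24
```

```bash
python3 -c "
from workcell import r
print(r.sign_off(), r.sense()['clock'])"
```

```text
the job is handed in; nothing more can be done
the job is handed in; nothing more can be done
```

I handed the job in at about 33 s of the 69 s allowed, with the mould shut and the key released and standing upright near the middle of the mat. Both screws are turned to about their stops: the turn angle implies about 1.3 rad, while pictures read 1.24–1.26 from above but only 1.16–1.19 from the side, close to the 1.15 limit. The judge's verdict was not shown.

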